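# Sort full and empty glaze jars by weight

## Robot

A 7-joint arm with a two-finger parallel gripper is mounted at the origin on a cart in front of the work surface, level with it; the furniture and walls round the work are solid. World frame = base frame: x ahead of the robot, y to its left, z up, the work surface at z = 0. Lengths are in m, angles in rad, forces in N, time in s.
With the tool pointing down it reaches from about 0.35 to 0.9 m from the base axis. Payload 8.1 kg.
Tool frame: the origin (TCP) lies at the centre of the arm's flange, where the gripper is bolted on; the fingertips stand 178 mm ahead of it and the grasp point (between the pads) lies 159 mm ahead of it; z points along the fingers, y is the line along which they close (so a half turn about z gives the same grasp; the last joint's range is limited). The gripper opens to 92 mm and grips with 3 to 60 N. Pads are 19 mm wide; open, the fingers measure 130 mm over their backs; the gripper's body (75 mm by 190 mm) begins 47 mm behind the grasp point.
Start: joints at [1.17, 0.434, 0.025, 1.573, -0.012, 1.134, -0.075], TCP at [0.183, -0.598, 0.405] pointing down, gripper open.
Joint ranges: [-2.62, 2.62], [-0.44, 2.09], [-1.27, 1.32], [0.08, 2.57], [-1.32, 4.46], [0.12, 2], [-2.74, 2.74]. Speed limits (rad/s): [2.22, 2.22, 3.01, 3.01, 3.14, 3.14, 3.14].

## Interface

Orientations are given as a rotation vector (axis times angle).
In Python, from cell import arm gives the robot as it stands. The module is installed in compiled form; this text tells all that it offers.
- The arm moves only by the shell command python3 -m inch 'ROWS' [FORCE]. ROWS is text: rows parted by semicolons, each of 5 numbers parted by spaces: the shift along the tool's x, y, z in m, then the turn about the tool's z in rad, then the finger opening in m, from 0 to 0.0918. In form: x y z roll fingers; .... A call has 1 to 5 rows; each row is the pose to reach, as a shift and turn from the pose commanded when the call began, along the tool's axes at that moment; what a row does not reach only later rows make up. A row lasts 1/10 s, in which the tool goes at most 50 mm and 8.59 degrees, less where a joint would pass 70% of its speed; a pose out of reach is approached as far as the arm can. A call with a gripper value outside its range is refused whole. The fingers move at their own pace and stop on an object; FORCE is the grip in N (left out, the last holds). Time passes only in rows, so rows that repeat a pose let the fingers close. It gives the time, the measured TCP pose, the force, the opening and the grip force at its end, in the units of the state.
- arm.observe(): the state, without advancing time (a new reading comes with each control period).
- arm.get_image(name): name is "side" or "top"; returns the picture (420x560x3 uint8, red, green, blue); there is no depth.
- arm.get_calibration(name): a dict with "intrinsics" (3x3 intrinsics, pixels), "pose" (4x4, takes a point from camera to world coordinates). Camera axes: x right, y up, looking along -z (the intrinsics and any distortion apply to the point x, -y, -z); pixel columns grow to the right and rows downward; lengths in m; the calibration is good to about 2 mm. A picture is of the moment at which its call begins. get_calibration takes no time and is no camera call.
- arm.sign_off(): hands the job in; it is judged then, once.
Trained networks look in the newest picture that a camera, given by its name, has taken for a name from the list of things; names that differ only in an ending like _2 or _b are one class to them, and where a whole thing is asked for, a point or a joint stands for the part that bears it (a point fixed in the world has none). Each returns a list of dicts, best first, with "conf" (0 to 1); they miss things now and then, are a little off and sometimes report something else, mostly with a low value. They report only what shows in the picture. A call takes as long as a camera call. They do not tell look-alikes from the thing itself.
- arm.look_for(camera, query): "point" ([row, column] in pixels, amid what is visible of it).
- arm.silhouettes(camera, query): "region" (420x560 bool, what is visible of it) and "point" ([row, column] in pixels, amid what is visible of it).
- arm.place_of(camera, query): "point" ([row, column] in pixels: a listed point, or the origin of a listed thing).
The state is a dict: "clock": time; "joints": joint angles; "dq": joint speeds; "joint_efforts": joint torques, N m; "position": TCP position; "ee_rot": TCP orientation; "force": force on the tool from outside, world axes, zero at the start; "ft_torque": the same for the moment, N m; "width": opening from 0.0 (shut) to 1.0 (fully open); "gripper_force": force on a finger pad.
Only numpy, scipy, OpenCV 4.12 (cv2) and the standard library are available. Lean on these libraries where they do the work, as an engineer would, in place of code of your own. Each camera call takes 0.05 s, during which the arm holds its last target. There are 200 camera calls.

## Task

Three glaze jars look the same, but one or two of them are full and the rest are empty. Lift each jar to feel its weight, then stand the full ones upright in the wooden tray and the empty ones upright in the blue tray, without knocking a jar over or shifting the bisque cup or the white slip jar.

Things in the scene. Friction and masses are not known exactly. Their poses are not given: they have to be found in the camera images.
- jar_1: one of three look-alike glaze jars: upright cylinder 82 mm tall, 52 mm across the pale body, with a pale ribbed screw cap 54 mm across over the top 16 mm; the cap is fixed. Origin: centre of the underside, z up the axis. A full jar weighs 0.36 to 0.48 kg (about 4 N), an empty one 0.06 to 0.08 kg (about 0.7 N); the number in its name tells nothing of its contents
- jar_2: one of three look-alike glaze jars: upright cylinder 82 mm tall, 52 mm across the pale body, with a pale ribbed screw cap 54 mm across over the top 16 mm; the cap is fixed. Origin: centre of the underside, z up the axis. A full jar weighs 0.36 to 0.48 kg (about 4 N), an empty one 0.06 to 0.08 kg (about 0.7 N); the number in its name tells nothing of its contents
- jar_3: one of three look-alike glaze jars: upright cylinder 82 mm tall, 52 mm across the pale body, with a pale ribbed screw cap 54 mm across over the top 16 mm; the cap is fixed. Origin: centre of the underside, z up the axis. A full jar weighs 0.36 to 0.48 kg (about 4 N), an empty one 0.06 to 0.08 kg (about 0.7 N); the number in its name tells nothing of its contents
- wood_tray: brown wooden tray with brass corner straps, for full jars; fixed to the table, low and open-topped: 190 mm along its x, 120 mm along its y, walls 26 mm high and 5 mm thick, floor 5 mm thick, 180 x 110 mm inside: room for two jars side by side along x (say 43 mm either side of the centre). Origin: centre of the underside, on the table top. It may stand at the robot's left or right
- blue_tray: blue plastic tray with ribbed sides, for empty jars; fixed to the table, low and open-topped: 190 mm along its x, 120 mm along its y, walls 26 mm high and 5 mm thick, floor 5 mm thick, 180 x 110 mm inside: room for two jars side by side along x (say 43 mm either side of the centre). Origin: centre of the underside, on the table top. It may stand at the robot's left or right
- cup: open terracotta-pink bisque cup, 65 mm wide, 59 mm tall, standing on the pale round banding wheel (fixed, about 290 mm across, its top about 42 mm above the table) between the two trays; its top is at about 101 mm, so carry jars well above it. Origin: centre of the underside
- slip_pot: open white plastic jar, 90 mm wide, 98 mm tall, behind the wheel; bystander. Origin: centre of the underside
Mind the look-alikes: they are no part of the job. Leave any black or turquoise look-alike of the jar_3 alone.

How it is judged:
By the outcome, as a careful person would: the job done as asked, in the order asked, and still so for the second after the job is handed in, with the robot touching nothing.
It also fails if it takes over 72 s, if anything falls off the work surface, if the arm or the gripper's body presses on something with over 40 N, if the wrist force passes 120 N, or if a joint passes its speed limit or range.

## Working session

There is one attempt and no reset: what is moved stays moved. The work goes in short steps, Python scripts to look and compute and a shell command to move; the robot and the scene stay as the last step left them, time stands still between calls to the robot, and variables do not carry over. Pictures are saved under pics/ and viewed, at most 10 in all, crops included, and the job is handed in when it is done.

```bash
mkdir -p pics
cat > h.py <<'E'
import numpy as np, cv2
from cell import arm
from scipy.spatial.transform import Rotation as R
def ray(cam,p):
    c=arm.get_calibration(cam);K=np.array(c["intrinsics"]);T=np.array(c["pose"])
    d=np.linalg.inv(K)@[p[1],p[0],1.]; d=T[:3,:3]@[d[0],-d[1],-d[2]]
    return T[:3,3],d
def at(cam,p,z):
    o,d=ray(cam,p); return (o+d*(z-o[2])/d[2]).round(4)
def save(cam,n):
    im=arm.get_image(cam); cv2.imwrite(f"pics/{n}.png",im[:,:,::-1]); return im
def st():
    s=arm.observe(); print("t",s["clock"],"pos",np.round(s["position"],4),"\nR",R.from_rotvec(s["ee_rot"]).as_matrix().round(3).tolist(),"F",np.round(s["force"],2),"w",s["width"],"g",s["gripper_force"],"q",np.round(s["joints"],2))
E
python3 - <<'E'
from h import *
a=save("top","t0");b=save("side","s0");st()
for cam in("top","side"):
    print(cam,np.round(arm.get_calibration(cam)["pose"],3).tolist(),arm.get_calibration(cam).keys())
    for q in("jar_1","wood_tray","blue_tray","cup","slip_pot"):
        for r in arm.place_of(cam,q)[:6]:
            print(cam,q,np.round(r["point"],1),round(r["conf"],2),at(cam,r["point"],0.042 if q=="cup" else 0))
E
```

```text
t 0.1 pos [ 0.1833 -0.5973  0.404 ] 
R [[0.956, 0.293, -0.001], [0.293, -0.956, 0.001], [-0.0, -0.001, -1.0]] F [0.54 0.4  0.69] w 1.0002617755273115 g 0.0 q [ 1.17  0.44  0.02  1.57 -0.01  1.13 -0.08]
top [[-0.02, 0.994, -0.105, 0.464], [-1.0, -0.019, 0.006, 0.05], [0.004, 0.105, 0.994, 1.266], [0.0, 0.0, 0.0, 1.0]] dict_keys(['intrinsics', 'pose'])
top jar_1 [215.3 349.4] 0.73 [ 0.589  -0.1883  0.    ]
top jar_1 [254.9 299.2] 0.69 [ 0.4701 -0.0296  0.    ]
top jar_1 [254.  347.5] 0.67 [ 0.4699 -0.1778  0.    ]
top jar_1 [209.5 317.8] 0.66 [ 0.609  -0.0909  0.    ]
top jar_1 [187.7 357.1] 0.55 [ 0.6751 -0.2157  0.    ]
top jar_1 [284.3 328.1] 0.54 [ 0.3793 -0.1152  0.    ]
top wood_tray [247.8 398.3] 0.9 [ 0.4858 -0.3347  0.    ]
top blue_tray [255.  162.7] 0.63 [0.478  0.3882 0.    ]
top cup [229.9 233.4] 0.98 [0.5479 0.1672 0.042 ]
top slip_pot [159.9 273.5] 0.69 [0.7684 0.0434 0.    ]
top slip_pot [254.1 161.1] 0.68 [0.4809 0.3931 0.    ]
top slip_pot [229.2 231.7] 0.25 [0.553  0.1765 0.    ]
side [[-0.893, 0.21, -0.399, 0.174], [-0.45, -0.466, 0.762, 0.813], [-0.026, 0.859, 0.511, 0.601], [0.0, 0.0, 0.0, 1.0]] dict_keys(['intrinsics', 'pose'])
side jar_1 [195.6 308.2] 0.9 [ 0.5801 -0.181   0.    ]
side jar_1 [182.4 257.8] 0.79 [ 0.7757 -0.1963  0.    ]
side jar_1 [186.8 284.6] 0.73 [ 0.6764 -0.2047  0.    ]
side jar_1 [228.3 319.1] 0.6 [ 0.4797 -0.0201  0.    ]
side jar_1 [218.9 363.1] 0.58 [ 0.3817 -0.1182  0.    ]
side wood_tray [180.5 350.2] 0.8 [ 0.4893 -0.3387  0.    ]
side blue_tray [334.6 243.1] 0.61 [0.4796 0.3912 0.    ]
side cup [250.  268.5] 0.72 [0.535  0.1756 0.042 ]
side slip_pot [217.4 223.8] 0.82 [0.7571 0.0434 0.    ]
```

View pics/t0.png

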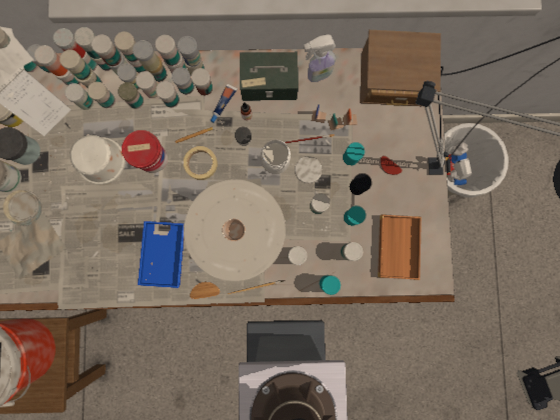

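View pics/s0.png

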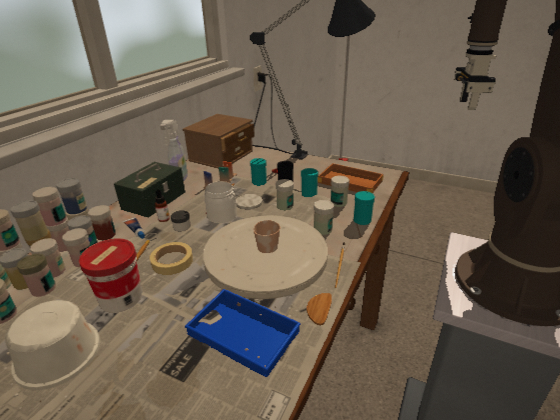

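Run:
```python
import cv2,numpy as np
a=cv2.imread("pics/t0.png")[160:310,270:440];b=cv2.imread("pics/s0.png")[110:260,210:400]
a=cv2.resize(a,(400*170//190*1,int(150*357/170)),interpolation=3) if 0 else cv2.resize(a,None,fx=2.2,fy=2.2,interpolation=2);b=cv2.resize(b,None,fx=2.2,fy=2.2,interpolation=2)
cv2.imwrite("pics/crop.png",np.hstack([a,b]))
```

```text
(no output)
```

View pics/crop.png

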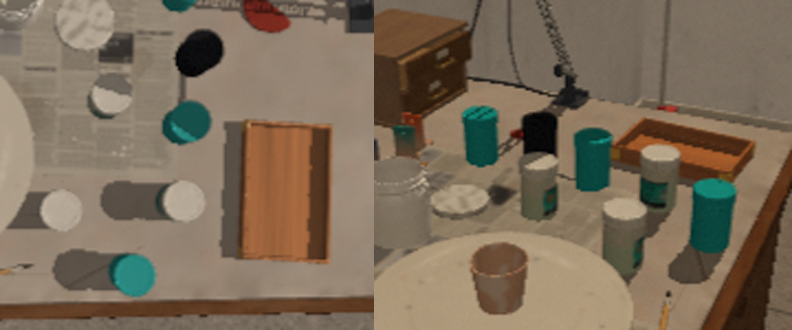

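The top view shows seven candidates.
- **Pale-capped jars:** (298,255), (352,252) and (320,203). These match the description.
- **Look-alikes:** turquoise at (330,285), (355,215) and (355,153), and black at (360,184). I'll leave these alone.
- **Other items:** the wood tray is at (398,248) on the robot's right, the blue tray at (162,255) on its left, and the cup at (233,230).

The enlarged crop confirms the three pale jars. Next I'll refine their positions.

Run:
```python
from h import *
from scipy.optimize import least_squares
def proj(cam,P):
    c=arm.get_calibration(cam);K=np.array(c["intrinsics"]);T=np.array(c["pose"])
    p=T[:3,:3].T@(np.array(P).T-T[:3,3:]); q=K@np.array([p[0],-p[1],-p[2]]); return (q[:2]/q[2]).T
t=np.linspace(0,2*np.pi,60)
def cyl(x,y):
    return np.array([[x+r*np.cos(a),y+r*np.sin(a),z] for z,r in((0,.026),(.066,.026),(.066,.027),(.082,.027)) for a in t])
def box(P): return np.r_[P.min(0),P.max(0)]
for cam in("top","side"):
    arm.get_image(cam)
    for r in arm.silhouettes(cam,"jar_1"):
        v,u=np.nonzero(r["region"])
        if len(v)<30: continue
        m=np.array([u.min()-.0,v.min(),u.max()+1,v.max()+1])-.5
        col=cv2.imread(f"pics/{'t0' if cam=='top' else 's0'}.png")[r["region"]].mean(0)
        x0=at(cam,r["point"],.04)[:2]
        s=least_squares(lambda x:box(proj(cam,cyl(*x)))-m,x0)
        print(cam,np.round(r["point"]),round(r["conf"],2),"bgr",col.round(),"xy",s.x.round(4),"res",s.fun.round(1))
    for q in("wood_tray","blue_tray","cup"):
        r=arm.silhouettes(cam,q)
        for r in r[:1]:
            c=cv2.findContours(r["region"].astype(np.uint8),0,1)[0]; c=max(c,key=cv2.contourArea)
            w=np.array([at(cam,(p[0][1],p[0][0]),.026)[:2] for p in c],np.float32)
            print(cam,q,round(r["conf"],2),cv2.minAreaRect(w))
```

```text
top [216. 354.] 0.88 bgr [80. 85. 30.] xy [ 0.5827 -0.1941] res [-0.5 -0.2  0.5  0.2]
top [287. 330.] 0.76 bgr [119. 127.  45.] xy [ 0.3844 -0.1139] res [-0.4  0.5  0.4 -0.5]
top [186. 358.] 0.69 bgr [17. 16. 17.] xy [ 0.6779 -0.213 ] res [-0.6 -0.5  0.6  0.6]
top [153. 352.] 0.67 bgr [100. 107.  37.] xy [ 0.7738 -0.1988] res [-0.3 -0.4  0.3  0.4]
top [206. 322.] 0.58 bgr [114. 128. 137.] xy [ 0.6224 -0.0905] res [-0.3 -0.   0.3  0. ]
top [254. 350.] 0.55 bgr [128. 144. 155.] xy [ 0.4764 -0.1795] res [-0.   0.6  0.  -0.6]
top [247. 399.] 0.55 bgr [ 55.  88. 138.] xy [ 0.4865 -0.325 ] res [  9.2  24.1  -8.6 -24.1]
top [257. 299.] 0.53 bgr [147. 164. 177.] xy [ 0.4695 -0.0205] res [ 0.3  0.  -0.3 -0. ]
top wood_tray 0.67 ((0.4897541403770447, -0.3314672112464905), (0.12623083591461182, 0.1903870552778244), 85.28172302246094)
top blue_tray 0.95 ((0.48259276151657104, 0.3830616772174835), (0.1302626132965088, 0.1948036104440689), 85.19274139404297)
top cup 0.55 ((0.549475371837616, 0.16769710183143616), (0.06233993172645569, 0.06378636509180069), 44.06106948852539)
side [183. 310.] 0.91 
[... 261 characters left out ...]
78 bgr [12. 12. 14.] xy [ 0.695 -0.249] res [ 0.5 -5.  -0.5  4.3]
side [194. 340.] 0.75 bgr [72. 90. 90.] xy [ 0.4772 -0.1784] res [-0.5 -0.4  0.5  0.3]
side [196. 283.] 0.74 bgr [71. 90. 95.] xy [ 0.6202 -0.0905] res [-0.  -1.1  0.   0.9]
side [206. 364.] 0.63 bgr [73. 84. 18.] xy [ 0.3815 -0.1139] res [-0.9 -0.3  0.9  0.1]
side wood_tray 0.57 ((0.48366594314575195, -0.3102775514125824), (0.16819758713245392, 0.20039601624011993), 87.85762786865234)
side blue_tray 0.8 ((0.47702980041503906, 0.3941839337348938), (0.1360071450471878, 0.2026669681072235), 84.89783477783203)
side cup 0.64 ((0.5825332999229431, 0.10344695299863815), (0.07365693897008896, 0.14521996676921844), 24.443878173828125)
```

Both cameras agree on the jar positions: A (0.470,-0.019), B (0.477,-0.179) and C (0.6215,-0.0905). I'll start with B.

```bash
python3 -m inch '0.032 -0.025 0 0.06 0.074; 0.071 -0.055 0 0.12 0.074; 0.11 -0.086 0 0.18 0.074; 0.15 -0.117 0 0.24 0.074; 0.189 -0.147 0 0.297 0.074' 20; python3 -c "from h import *;st()"
```

```text
clock: 1.6
position: [0.3217, -0.3998, 0.405]
ee_rot: [3.141, -0.003, 0.001]
force: [1.2, -0.4, 0.1]
width: 0.809
gripper_force: 0.0
t 1.6 pos [ 0.3217 -0.3998  0.405 ] 
R [[1.0, -0.002, 0.0], [-0.002, -1.0, -0.0], [0.0, 0.0, -1.0]] F [ 1.17 -0.37  0.11] w 0.8094110772040432 g 0.0 q [ 0.8   0.25 -0.01  1.84  0.    1.05 -0.79]
```

```bash
python3 -m inch '0.027 -0.038 0.02 0 0.074; 0.054 -0.076 0.04 0 0.074; 0.081 -0.114 0.06 0 0.074; 0.108 -0.152 0.08 0 0.074; 0.135 -0.19 0.09 0 0.074' >/dev/null; python3 -m inch '0.01 -0.016 0 0 0.074; 0.02 -0.031 0 0 0.074; 0.02 -0.031 0.01 0 0.074'; python3 -c "from h import *;st()"
```

```text
clock: 2.4
position: [0.4774, -0.1785, 0.3055]
ee_rot: [-3.141, -0.008, -0.005]
force: [0.7, 0.5, 0.2]
width: 0.81
gripper_force: 0.0
t 2.4 pos [ 0.4774 -0.1785  0.3055] 
R [[1.0, 0.005, 0.003], [0.005, -1.0, 0.0], [0.003, -0.0, -1.0]] F [0.71 0.45 0.19] w 0.809836407721756 g 0.0 q [ 0.35  0.37 -0.13  1.96  0.06  0.81 -1.38]
```

Positioned well. Next: descend, close and lift a little, then feel the weight.

```bash
python3 -m inch '0 0 0.02 0 0.074; 0 0 0.045 0 0.074; 0 0 0.07 0 0.074; 0 0 0.088 0 0.074; 0 0 0.097 0 0.074'|grep -E "pos|force"; python3 -m inch '0 0 0 0 0.074; 0 0 0 0 0.04; 0 0 0 0 0.04; 0 0 0 0 0.04; 0 0 0 0 0.04' 20; python3 -m inch '0 0 0 0 0.04; 0 0 -0.008 0 0.04; 0 0 -0.025 0 0.04; 0 0 -0.05 0 0.04; 0 0 -0.07 0 0.04'; python3 -m inch '0 0 0 0 0.04; 0 0 0 0 0.04; 0 0 0 0 0.04'
```

```text
position: [0.4742, -0.1818, 0.206]
force: [0.3, -0.9, 0.9]
gripper_force: 0.0
clock: 3.4
position: [0.4758, -0.1811, 0.2086]
ee_rot: [3.141, 0.001, 0.002]
force: [0.7, -0.3, 3.8]
width: 0.586
gripper_force: 20.0
clock: 3.9
position: [0.4753, -0.1807, 0.2792]
ee_rot: [-3.141, -0.001, 0.0]
force: [0.8, -0.2, -1.5]
width: 0.584
gripper_force: 20.0
clock: 4.2
position: [0.475, -0.1807, 0.2771]
ee_rot: [-3.141, -0.001, 0.002]
force: [0.0, 0.2, -1.6]
width: 0.587
gripper_force: 20.0
```

-1.6 N is ambiguous, so I'll take more readings while holding still.

```bash
for i in 1 2 3; do python3 -m inch '0 0 0 0 0.04; 0 0 0 0 0.04' | grep ^force; python3 -c "
from h import *
s=arm.observe();print(np.round(s['force'],2),np.round(s['ft_torque'],3),np.round(s['joint_efforts'],2))"; done
```

```text
force: [0.1, 0.4, -1.3]
[ 0.07  0.4  -1.29] [ 0.025 -0.023 -0.024] [ 1.000e-02 -5.714e+01 -1.000e+00 -2.379e+01 -2.000e-02 -7.000e-02
 -0.000e+00]
force: [0.0, -0.2, -1.1]
[ 0.02 -0.24 -1.07] [ 0.017  0.009 -0.016] [-0.000e+00 -5.693e+01 -1.000e+00 -2.380e+01 -2.000e-02 -7.000e-02
 -0.000e+00]
force: [0.0, -1.3, 0.1]
[ 0.04 -1.3   0.06] [-0.001  0.016  0.037] [-0.000e+00 -5.694e+01 -1.000e+00 -2.385e+01 -2.000e-02 -7.000e-02
 -0.000e+00]
```

Run:
```python
from h import *
save("side","s1");st()
```

```text
t 4.85 pos [ 0.4755 -0.1808  0.2778] 
R [[1.0, 0.001, 0.0], [0.001, -1.0, -0.0], [0.0, 0.0, -1.0]] F [ 0.44 -0.09 -0.97] w 0.5877116122278061 g 19.999882578849792 q [ 0.36  0.41 -0.13  1.99  0.07  0.75 -1.38]
```

View pics/s1.png

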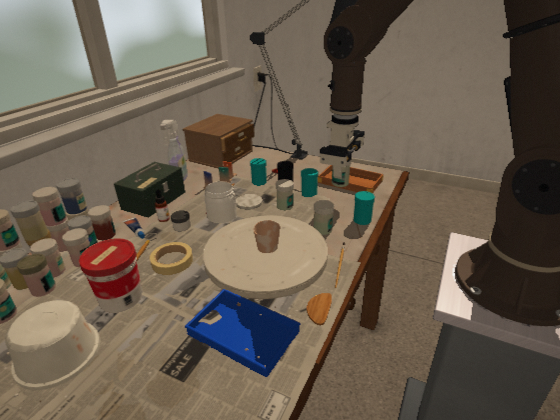

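The jar is clear of the table, and the mean force of about -1 N means B is empty, so it goes in the blue tray, carried high.

```bash
python3 -m inch '0 -0.01 -0.03 0 0.04; 0.004 -0.035 -0.06 0 0.04; 0.008 -0.07 -0.085 0 0.04; 0.012 -0.11 -0.085 0 0.04; 0.016 -0.15 -0.085 0 0.04' |grep -E "pos|force"; python3 -m inch '0.004 -0.045 0 0 0.04; 0.008 -0.09 0 0 0.04; 0.012 -0.135 0 0 0.04; 0.016 -0.18 0 0 0.04; 0.02 -0.225 0 0 0.04'|grep -E "pos|force";  python3 -m inch '0.004 -0.045 0 0 0.04; 0.008 -0.09 0 0 0.04; 0.01 -0.13 0 0 0.04; 0.012 -0.165 0 0 0.04; 0.012 -0.185 0 0 0.04' >/dev/null; python3 -c "from h import *;st()"
```

```text
position: [0.4915, -0.0296, 0.364]
force: [1.3, -0.4, -1.7]
gripper_force: 20.0
position: [0.511, 0.1959, 0.3629]
force: [1.1, 0.4, -0.5]
gripper_force: 20.0
t 6.35 pos [0.5222 0.3826 0.3626] 
R [[1.0, 0.004, -0.001], [0.004, -1.0, 0.001], [-0.001, -0.001, -1.0]] F [-0.38  0.53 -0.74] w 0.5836540228444059 g 19.99995768070221 q [-0.53  0.53 -0.29  1.55  0.16  1.09 -2.42]
```

```bash
python3 -m inch '0 0 0.025 0 0.04; 0 0 0.06 0 0.04; 0 0 0.095 0 0.04; 0 0 0.125 0 0.04; 0 0 0.138 0 0.04' >/dev/null; python3 -m inch '0 0 0.004 0 0.04; 0 0 0.008 0 0.04; 0 0 0.01 0 0.04; 0 0 0.011 0 0.04; 0 0 0.011 0 0.04'
python3 - <<'E'
from h import *
save("side","s2");st()
E
```

```text
clock: 7.35
position: [0.5233, 0.3794, 0.2146]
ee_rot: [-3.141, -0.001, -0.002]
force: [0.1, -0.5, -0.6]
width: 0.589
gripper_force: 20.0
t 7.4 pos [0.5232 0.3793 0.2146] 
R [[1.0, 0.001, 0.001], [0.001, -1.0, 0.001], [0.001, -0.001, -1.0]] F [-0.48 -0.04 -0.7 ] w 0.5863554604594212 g 20.00003457069397 q [-0.54  0.68 -0.25  1.68  0.22  0.81 -2.47]
```

View pics/s2.png

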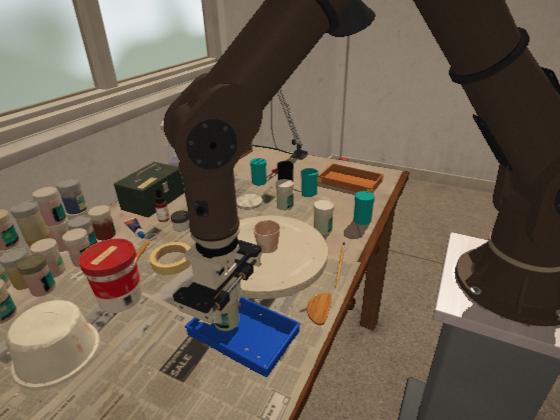

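The jar is inside the blue tray at about (228,310), just above the floor. I'll lower it to contact and release.

```bash
python3 -m inch '0 0 0.001 0 0.04; 0 0 0.002 0 0.04; 0 0 0.003 0 0.04'
```

```text
clock: 7.7
position: [0.5236, 0.3794, 0.2135]
ee_rot: [-3.141, -0.001, -0.004]
force: [-6.9, -7.8, 28.0]
width: 0.586
gripper_force: 20.0
```

```bash
python3 -m inch '0 0 -0.001 0 0.04; 0 0 -0.0015 0 0.045; 0 0 -0.0015 0 0.068; 0 0 -0.0015 0 0.07; 0 0 -0.0015 0 0.07' | grep -E "force|wid"; python3 -m inch '0 0 -0.015 0 0.07; 0 0 -0.045 0 0.07; 0 0 -0.085 0 0.072; 0 0 -0.125 0 0.074; 0 0 -0.135 0 0.074'|grep -E "force|pos"; python3 -m inch '-0.005 0.035 0 0 0.074; -0.011 0.08 0 0 0.074; -0.017 0.125 0 0 0.074; -0.023 0.17 0 0 0.074; -0.029 0.215 0 0 0.074' >/dev/null; python3 -m inch '-0.006 0.045 0 0 0.074; -0.012 0.09 0 0 0.074; -0.018 0.135 0 0 0.074; -0.024 0.17 0 0 0.074; -0.024 0.184 0.01 0 0.074'>/dev/null;python3 -c "from h import *;st()"
```

```text
force: [0.1, -0.4, 0.7]
width: 0.75
gripper_force: 0.0
position: [0.5237, 0.3802, 0.3535]
force: [0.4, 1.5, 0.4]
gripper_force: 0.0
t 9.7 pos [ 0.4697 -0.0235  0.3384] 
R [[1.0, -0.004, 0.002], [-0.004, -1.0, -0.002], [0.002, 0.002, -1.0]] F [-0.42 -0.68 -0.28] w 0.8077393251464614 g 0.0 q [ 0.12  0.27 -0.22  2.01  0.08  0.86 -1.72]
```

Run:
```python
from h import *
a=save("side","s3");b=arm.get_image("top")
c=a[270:390,170:320,::-1];d=b[200:310,120:260,::-1]
cv2.imwrite("pics/s3c.png",np.hstack([cv2.resize(c,(375,300)),cv2.resize(d,(382,300))]))
```

```text
(no output)
```

View pics/s3c.png

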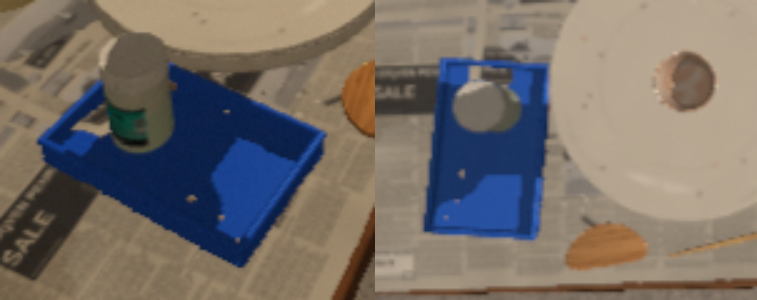

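B stands upright in the far half of the blue tray. Next is A.

```bash
python3 -m inch '0 -0.003 0.03 0 0.074; 0 -0.003 0.065 0 0.074; 0 -0.003 0.1 0 0.074; 0 -0.003 0.12 0 0.074; 0 -0.003 0.129 0 0.074'|grep -E "pos|force"; python3 -m inch '0 0 0 0 0.074; 0 0 0 0 0.04; 0 0 0 0 0.04; 0 0 0 0 0.04; 0 0 0 0 0.04' 20; python3 -m inch '0 0 0 0 0.04; 0 0 -0.008 0 0.04; 0 0 -0.025 0 0.04; 0 0 -0.05 0 0.04; 0 0 -0.07 0 0.04'; for i in 1 2 3; do python3 -m inch '0 0 0 0 0.04; 0 0 0 0 0.04'|grep -E "^force|pos"; done
```

```text
position: [0.47, -0.0149, 0.2067]
force: [-7.5, -4.7, 32.8]
gripper_force: 14.0
clock: 10.8
position: [0.4709, -0.0169, 0.209]
ee_rot: [3.141, 0.001, 0.003]
force: [0.6, -1.5, 4.3]
width: 0.586
gripper_force: 19.9
clock: 11.3
position: [0.4698, -0.0165, 0.2793]
ee_rot: [-3.141, -0.002, 0.002]
force: [0.8, -0.1, -3.9]
width: 0.587
gripper_force: 19.9
position: [0.47, -0.0167, 0.2781]
force: [0.1, -0.1, -5.0]
position: [0.4698, -0.0168, 0.2772]
force: [-0.3, 1.0, -4.8]
position: [0.4702, -0.0168, 0.2778]
force: [0.6, -0.7, -3.3]
```

The force settles around -4.3 N, so A is full and goes to the wooden tray.

```bash
python3 -m inch '0 0 -0.03 0 0.04; 0.005 0.025 -0.06 0 0.04; 0.013 0.06 -0.07 0 0.04; 0.02 0.1 -0.07 0 0.04; 0.028 0.14 -0.07 0 0.04' |grep -E "pos|force"; python3 -m inch '0.008 0.045 0 0 0.04; 0.016 0.09 0 0 0.04; 0.024 0.13 0 0 0.04; 0.03 0.16 0 0 0.04; 0.032 0.179 0 0 0.04' |grep -E "pos|force"; python3 -m inch '0 0 0.02 0 0.04; 0 0 0.05 0 0.04; 0 0 0.08 0 0.04; 0 0 0.105 0 0.04; 0 0 0.118 0 0.04'; python3 -m inch '0 0 0.004 0 0.04; 0 0 0.008 0 0.04; 0 0 0.009 0 0.04; 0 0 0.01 0 0.04';python3 -c "from h import *;st()"
```

```text
position: [0.4986, -0.1581, 0.3488]
force: [0.9, 0.7, -5.1]
gripper_force: 20.0
position: [0.5303, -0.3389, 0.3475]
force: [0.4, 0.6, -4.3]
gripper_force: 20.0
clock: 13.4
position: [0.5297, -0.3353, 0.2275]
ee_rot: [-3.14, -0.001, 0.006]
force: [-0.7, -0.6, -4.9]
width: 0.592
gripper_force: 19.9
clock: 13.8
position: [0.531, -0.336, 0.2214]
ee_rot: [3.141, 0.001, 0.003]
force: [-0.2, -0.7, -4.8]
width: 0.586
gripper_force: 20.0
t 13.8 pos [ 0.531  -0.336   0.2214] 
R [[1.0, 0.001, 0.002], [0.001, -1.0, -0.001], [0.002, 0.001, -1.0]] F [-0.2  -0.7  -4.76] w 0.5863653997769499 g 19.95001271367073 q [ 0.54  0.64 -0.09  1.74  0.08  0.77 -1.16]
```

```bash
python3 -m inch '0 0 0.002 0 0.04; 0 0 0.004 0 0.04; 0 0 0.0045 0 0.04; 0 0 0.005 0 0.04'|grep -E "pos|^force"
python3 - <<'E'
from h import *
a=save("side","s4");b=arm.get_image("top")
c=a[120:240,280:430,::-1];d=b[190:300,330:470,::-1]
cv2.imwrite("pics/s4c.png",np.hstack([cv2.resize(c,(375,300)),cv2.resize(d,(382,300))]));st()
E
```

```text
position: [0.5306, -0.3358, 0.2154]
force: [-0.3, 0.1, -4.5]
t 14.3 pos [ 0.5306 -0.3358  0.2153] 
R [[1.0, 0.001, -0.0], [0.001, -1.0, -0.0], [-0.0, 0.0, -1.0]] F [ 0.45  0.31 -5.13] w 0.5847037786791123 g 19.950075522065163 q [ 0.54  0.64 -0.09  1.74  0.08  0.76 -1.16]
```

View pics/s4c.png

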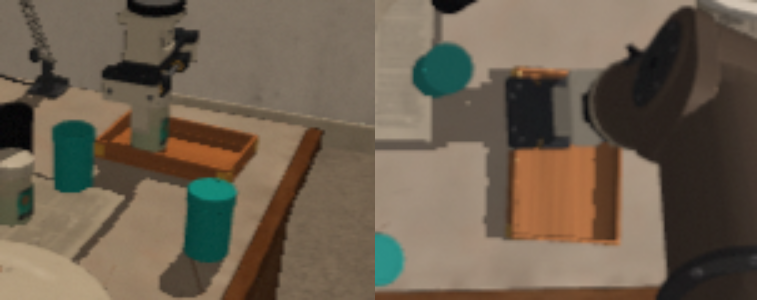

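The jar hangs just over the tray floor, in the far half and inside the walls. I'll continue down to contact.

```bash
for i in 1 2; do python3 -m inch '0 0 0.0005 0 0.04; 0 0 0.001 0 0.04'|grep -E "pos|^force"; done
```

```text
position: [0.5306, -0.3358, 0.2144]
force: [-0.5, -0.8, -4.9]
position: [0.5308, -0.3359, 0.214]
force: [-2.5, 0.6, 7.0]
```

```bash
python3 -m inch '0 0 0 0 0.045; 0 0 0 0 0.068; 0 0 0 0 0.07; 0 0 0 0 0.07' | grep -E "force|wid"; python3 -m inch '0 0 -0.015 0 0.07; 0 0 -0.045 0 0.07; 0 0 -0.08 0 0.072; 0 0 -0.11 0 0.072; 0 0 -0.12 0 0.072'|grep -E "^force|pos"; python3 -m inch '0.012 -0.033 0 0 0.072; 0.026 -0.07 0 0 0.072; 0.042 -0.115 0 0 0.072; 0.058 -0.16 0 0 0.072; 0.073 -0.2 0 0 0.072' >/dev/null; python3 -m inch '0.01 -0.026 0 0 0.072; 0.017 -0.042 0 0 0.072; 0.017 -0.045 0 0 0.072; 0.017 -0.045 0 0 0.072'>/dev/null;python3 -c "from h import *;st()"
```

```text
force: [0.6, -0.4, -0.2]
width: 0.751
gripper_force: 0.0
position: [0.5314, -0.3362, 0.3381]
force: [-0.0, -0.0, -0.5]
t 16.5 pos [ 0.6201 -0.0917  0.3332] 
R [[1.0, 0.0, -0.001], [0.0, -1.0, -0.001], [-0.001, 0.001, -1.0]] F [-1.44 -0.92 -0.62] w 0.7863380137402737 g 0.0 q [ 0.15  0.51 -0.14  1.64  0.08  1.   -1.58]
```

```bash
python3 -m inch '0 0 0.03 0 0.072; 0 0 0.065 0 0.072; 0 0 0.095 0 0.072; 0 0 0.115 0 0.072; 0 0 0.124 0 0.072'|grep -E "pos|force"; python3 -m inch '0 0 0 0 0.072; 0 0 0 0 0.04; 0 0 0 0 0.04; 0 0 0 0 0.04; 0 0 0 0 0.04' 20; python3 -m inch '0 0 0 0 0.04; 0 0 -0.008 0 0.04; 0 0 -0.025 0 0.04; 0 0 -0.05 0 0.04; 0 0 -0.07 0 0.04'; for i in 1 2 3 4; do python3 -m inch '0 0 0 0 0.04; 0 0 0 0 0.04'|grep -E "^force|pos"; done
```

```text
position: [0.619, -0.0935, 0.2072]
force: [0.4, -1.3, -0.7]
gripper_force: 0.0
clock: 17.5
position: [0.6209, -0.0911, 0.2106]
ee_rot: [3.141, 0.001, 0.003]
force: [-0.9, -1.0, 5.1]
width: 0.582
gripper_force: 20.0
clock: 18.0
position: [0.6201, -0.0905, 0.2803]
ee_rot: [-3.141, -0.002, 0.001]
force: [1.0, -0.2, -3.7]
width: 0.587
gripper_force: 20.0
position: [0.6201, -0.0906, 0.279]
force: [0.0, -0.4, -5.3]
position: [0.6199, -0.0907, 0.2779]
force: [-0.6, 0.0, -3.9]
position: [0.6203, -0.0907, 0.2788]
force: [0.7, -0.1, -3.5]
position: [0.6204, -0.0907, 0.2792]
force: [0.1, 0.5, -4.4]
```

C is full too, at about -4.3 N. It goes in the near half of the wooden tray.

```bash
python3 -m inch '0 0 -0.03 0 0.04; -0.012 0.015 -0.06 0 0.04; -0.032 0.043 -0.07 0 0.04; -0.056 0.075 -0.07 0 0.04; -0.08 0.108 -0.07 0 0.04' |grep -E "pos|force"; python3 -m inch '-0.026 0.035 0 0 0.04; -0.052 0.07 0 0 0.04; -0.076 0.103 0 0 0.04; -0.092 0.124 0 0 0.04; -0.096 0.13 0 0 0.04' |grep -E "pos|force"; python3 -m inch '0 0 0.02 0 0.04; 0 0 0.05 0 0.04; 0 0 0.08 0 0.04; 0 0 0.105 0 0.04; 0 0 0.118 0 0.04'|grep -E "pos|^force"; python3 -m inch '0 0 0.004 0 0.04; 0 0 0.006 0 0.04; 0 0 0.008 0 0.04; 0 0 0.009 0 0.04; 0 0 0.01 0 0.04'|grep -E "pos|^force";python3 -c "from h import *;st()"
```

```text
position: [0.5398, -0.1995, 0.3501]
force: [0.5, -0.7, -4.2]
gripper_force: 20.0
position: [0.4418, -0.3322, 0.3495]
force: [0.1, -0.6, -3.7]
gripper_force: 20.0
position: [0.4445, -0.3279, 0.2294]
force: [-0.6, 1.4, -4.4]
position: [0.4448, -0.3291, 0.2221]
force: [0.7, -0.4, -3.9]
t 20.8 pos [ 0.4448 -0.3291  0.2221] 
R [[1.0, 0.001, 0.001], [0.001, -1.0, -0.001], [0.001, 0.001, -1.0]] F [ 0.72 -0.42 -3.85] w 0.586557566279807 g 20.005355179309845 q [ 0.6   0.54 -0.08  1.93  0.07  0.67 -1.09]
```

```bash
python3 -m inch '0 0 0.002 0 0.04; 0 0 0.003 0 0.04; 0 0 0.004 0 0.04; 0 0 0.0045 0 0.04'|grep -E "pos|^force"; for i in 1 2 3; do python3 -m inch '0 0 0.0004 0 0.04; 0 0 0.0008 0 0.04'|grep -E "pos|^force"; done
```

```text
position: [0.4445, -0.3289, 0.2167]
force: [0.3, -0.1, -4.6]
position: [0.4446, -0.3288, 0.216]
force: [-0.2, 0.4, -3.2]
position: [0.4447, -0.329, 0.2156]
force: [-1.4, 0.3, 5.0]
position: [0.4447, -0.329, 0.2154]
force: [-3.8, 2.1, 12.9]
```

Contact. I'll release, rise, back off and check the result.

```bash
python3 -m inch '0 0 -0.0005 0 0.045; 0 0 -0.0005 0 0.068; 0 0 -0.0005 0 0.07; 0 0 -0.0005 0 0.07' | grep -E "force|wid"; python3 -m inch '0 0 -0.015 0 0.07; 0 0 -0.045 0 0.07; 0 0 -0.085 0 0.07; 0 0 -0.125 0 0.07; 0 0 -0.165 0 0.07'|grep -E "^force|pos"; python3 -m inch '-0.01 -0.03 -0.02 0 0.07; -0.02 -0.07 -0.03 0 0.07; -0.03 -0.11 -0.03 0 0.07; -0.04 -0.15 -0.03 0 0.07; -0.04 -0.17 -0.03 0 0.07'>/dev/null;python3 - <<'E'
from h import *
st();a=save("side","s5");b=save("top","t5")
cv2.imwrite("pics/fin.png",np.hstack([cv2.resize(a[120:420,170:420,::-1],(375,450)),cv2.resize(b[130:310,120:430,::-1],(425,247)) if 0 else cv2.copyMakeBorder(cv2.resize(b[130:310,130:430,::-1],(420,252)),0,198,0,0,0)]))
E
```

```text
force: [-0.4, -0.2, 1.3]
width: 0.752
gripper_force: 0.0
position: [0.4444, -0.3287, 0.3815]
force: [0.3, 0.3, 0.8]
t 23.2 pos [ 0.4032 -0.1558  0.4101] 
R [[1.0, 0.003, -0.0], [0.003, -1.0, 0.0], [-0.0, -0.0, -1.0]] F [ 1.72 -0.72  0.02] w 0.7637286430949688 g 0.0 q [ 0.42  0.13 -0.2   1.99  0.03  1.02 -1.35]
```

View pics/fin.png

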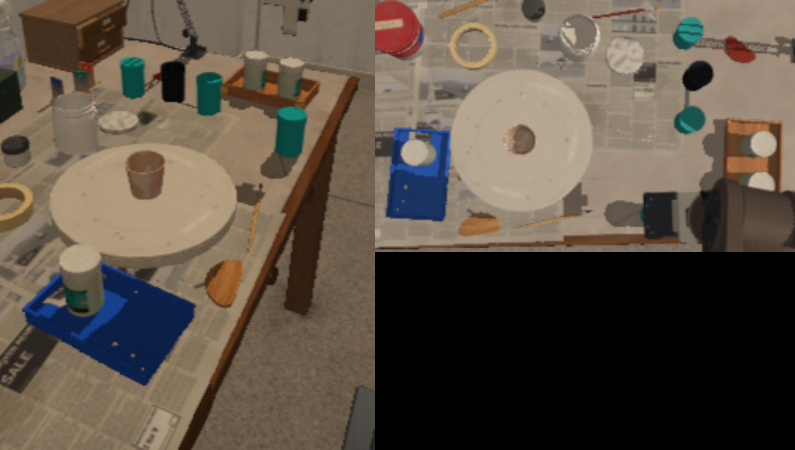

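Two jars stand upright in the wooden tray and one in the blue tray. The cup, slip jar and look-alikes have not moved, and the arm is clear.

```bash
python3 -m inch '0 0 0 0 0.07; 0 0 0 0 0.07; 0 0 0 0 0.07'>/dev/null; python3 -c "from cell import arm;print(arm.sign_off())"
```

```text
the job is handed in; nothing more can be done
None
```

Job handed in at about 23.5 s: the two full jars stand in the wooden tray and the empty one in the blue tray, all upright, and the cup, slip jar and look-alikes look unmoved; on one descent the gripper touched something, probably the wheel rim, reading about 33 N (limit 40 N).

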